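# Push a shredder knife out over the ledge end for filing

### The job

Get the black shredder knife ready for filing by pushing it with the fingertips: first push it back until its long side lies flat along the aluminium fence while it is still wholly on the green ledge, then push it along the fence until all of its bright ground end sticks out past the end of the ledge and the ledge's edge lies under the yellow band. Leave it lying flat against the fence; only slide it, never lift it, and leave the other things where they are.

Things in the scene. Friction and masses are not known exactly. Their poses are not given: they have to be found in the camera images.
- ledge: fixed grey block with green top, level at z = 0.050; 360 mm long (its y), from x = -140 to +90 mm in its frame. On it an aluminium fence, 12 mm thick, 12 mm tall, runs its whole length from x = 0 to 12 mm. Origin: on the bench under the fence face looking to -x (robot's side), mid length. The knife lies in the clear lane at -x of the fence and goes out over the +y end (y = +180 mm, robot's left)
- ledge_end (a point): point on the ledge's top surface (z = 0.050) at the edge of its +y end, 45 mm to the -x side of the fence face; same axes as the ledge. Nothing stands beyond this end
- knife: loose flat plate 90 mm wide (its x), 200 long (y), 6 thick, 0.5 to 0.9 kg, two 14 mm holes. From its +y end back: 45 mm bright steel, 25 mm yellow band, 130 mm black. Origin: centre of underside; at x = -45 mm in the ledge's frame when against the fence. Starts flat on the ledge within 0.09 rad of its direction, 7 to 35 mm off the fence, +y (bright) end 15 to 60 mm short of the ledge's +y end
- knife_tip (a point): middle of the knife's bright +y end, on its upper face (100 mm from its origin along its y, 6 mm above its underside)
- knife_rear (a point): middle of the knife's black -y end, on its upper face. The knife slides when pushed on its 6 mm high end or side with shut fingertips 1 to 3 mm above the ledge's top; it takes some 3 to 12 N, and stops when the push stops
- spool_mid (a point): bystander: orange line spool, 52 mm across, 30 mm tall, loose on the ledge behind the fence; point at its centre
- bush_mid (a point): bystander: brass bush, 34 mm across, 22 mm tall, loose on the ledge behind the fence; point at its centre
- trimmer_head: bystander: round black trimmer head, 130 mm across, 60 mm tall, on the bench; origin under its centre
- jug: bystander: white jug with red cap, 90 x 130 mm, 225 mm tall, on the bench at the left; origin under its centre
- screwdriver: bystander: screwdriver lying on the bench at the right
- wrench: bystander: wrench lying on the bench at the right
There are look-alikes about, which are no part of the job. Of the things shaped like the knife, the black one is meant.

How it is judged:
On the way, in this order (a step that is already met when the one before it is completed fails the run):
1. the knife's long side lies flat along the fence (within 6 mm and 0.06 rad), and it is still wholly on the ledge (x of knife in the frame of ledge above -0.051 m and angle between the y axis of knife and the y axis of ledge, either way round below 0.06 rad and angle between knife's own z axis and vertical below 0.04 rad and z of knife in the frame of ledge between 0.046 and 0.054 m and y of knife_tip in the frame of ledge below 0.18 m), for 0.2 s.
2. the knife has been pushed along until its bright end is past the ledge's end (y of knife_tip in the frame of ledge above 0.223 m), for 0.2 s.
At the end, for the whole second after the job is handed in: the knife rests flat on the ledge, its long side within 6 mm and 0.06 rad of the fence, its bright end 43 to 72 mm past the end of the ledge (the ledge's edge under the yellow band, which spans 45 to 70 mm, give or take 2 mm), at rest and untouched (x of knife in the frame of ledge above -0.051 m and angle between the y axis of knife and the y axis of ledge, either way round below 0.06 rad and angle between knife's own z axis and vertical below 0.04 rad and z of knife in the frame of ledge between 0.046 and 0.054 m and y of knife_tip in the frame of ledge between 0.223 and 0.252 m and linear speed of knife below 0.01 m/s).
It fails at once if the knife is lifted, more than 15 mm off the ledge, or tipped (z of knife in the frame of ledge above 0.065 m or angle between knife's own z axis and vertical above 0.2 rad).
It fails at once if the knife falls off the ledge (z of knife in the frame of ledge below 0.035 m).
It fails at once if a bystander is moved by more than 20 mm (distance of any of spool_mid, bush_mid, trimmer_head, jug, screwdriver, wrench from where it was at the start of the episode above 0.02 m).
It also fails if it takes over 48 s, if anything falls off the work surface, if the arm or the gripper's body presses on something with over 40 N, if the wrist force passes 120 N, or if a joint passes its speed limit or range.

### The arm

A 6-joint arm with a two-finger parallel gripper is mounted at the origin on the work surface. World frame = base frame: x ahead of the robot, y to its left, z up, the work surface at z = 0. Lengths are in m, angles in rad, forces in N, time in s.
With the tool pointing down it reaches from about 0.375 to 0.9 m from the base axis. Payload 3.1 kg.
Tool frame: the origin (TCP) lies between the finger pads; the fingertips stand 17 mm ahead of it and the grasp point (between the pads) lies 2 mm behind it; z points along the fingers, y is the line along which they close (so a half turn about z gives the same grasp; the last joint's range is limited). The gripper opens to 85 mm and grips with 20 to 120 N. Pads are 22 mm wide; open, the fingers measure 114 mm over their backs; the gripper's body (76 mm by 85 mm) begins 54 mm behind the grasp point. The pads swing forward as they close: fully open they stand 13 mm farther back than shut.
Start: joints at [-1.452, 0.527, 1.433, -0, 1.181, -0.178], TCP at [0.183, -0.597, 0.248] pointing down, gripper open.
Joint ranges: [-3.08, 3.08], [-0.75, 2.2], [0.22, 2.44], [-1.43, 4.57], [0, 2.65], [-2.85, 2.85]. Speed limits (rad/s): [2.79, 2.79, 3.14, 3.14, 3.14, 3.14].

### API

Orientations are given as a unit quaternion [x, y, z, w].
In Python, from station import sense, vision, order gives the robot as it stands.
- The arm moves only by the shell command python3 -m crank 'ROWS' [OPENING] [FORCE]. ROWS is JSON, a list of rows, each an object with "dp": the shift along the world's x, y, z in units of 30 mm (1.0 is 30 mm), a list of three; "angular": the turn, a rotation vector about the world's x, y, z in degrees, a list of three. In form: [{"dp": [dx, dy, dz], "angular": [ax, ay, az]}, ...]. A call has 1 to 20 rows; each row shifts and turns the commanded pose from where the row before left it; what a row does not reach is not made up. A row lasts 1/10 s, in which the tool goes at most 50 mm and 8.59 degrees, less where a joint would pass 70% of its speed; a pose out of reach is approached as far as the arm can. A call is refused whole if a number of a shift passes 1 or a number of a turn 8.59, either way. A call with a gripper value outside its range is refused whole. OPENING is the closure, from 0 (fully open) to 1 (shut), set as the call begins (- or left out, the last holds). The fingers move at their own pace and stop on an object; FORCE is the grip in N (left out, the last holds). Time passes only in rows, so rows that do not move let the fingers close. It gives the time, the measured TCP pose, the force, the opening and the grip force at its end, in the units of the state.
- sense(): the state, without advancing time (a new reading comes with each control period).
- vision.snapshot(name): name is "scene" or "top"; returns a dict with "image" (420x560x3 uint8, blue, green, red), "range_z" (420x560 float32, m along the optical axis (not along the pixel's ray), 0 where there is no reading), "mtx" (3x3 intrinsics, pixels), "dist" ([k1, k2, p1, p2, k3] as OpenCV has them; the pictures are not rectified), "pose" (4x4, takes a point from camera to world coordinates). Camera axes: x right, y down, z forward; pixel columns grow to the right and rows downward; lengths in m; the calibration is good to about 2 mm. A picture is of the moment at which its call begins.
- order.sign_off(): hands the job in; it is judged then, once.
The state is a dict: "t": time; "q": joint angles; "qd": joint speeds; "tau": joint torques, N m; "tcp_pos": TCP position; "tool_rot": TCP orientation; "force": force on the tool from outside, world axes, zero at the start; "ft_torque": the same for the moment, N m; "finger_gap": opening from 0.0 (shut) to 1.0 (fully open); "gripper_force": force on a finger pad.
Only numpy, scipy, OpenCV 4.12 (cv2) and the standard library are available. Lean on these libraries where they do the work, as an engineer would, in place of code of your own. Each camera call takes 0.05 s, during which the arm holds its last target. There are 200 camera calls.

## Working session

There is one attempt and no reset: what is moved stays moved. The work goes in short steps, Python scripts to look and compute and a shell command to move; the robot and the scene stay as the last step left them, time stands still between calls to the robot, and variables do not carry over. Pictures are saved under pics/ and viewed, at most 10 in all, crops included, and the job is handed in when it is done.

```bash
mkdir -p pics; ls
python3 - <<'E'
from station import sense, vision
import cv2, numpy as np
s=sense(); print(s['t'],s['tcp_pos'],s['tool_rot'])
for n in ("scene","top"):
    d=vision.snapshot(n); cv2.imwrite(f"pics/{n}0.png",d["image"]); np.savez(f"{n}0.npz",**d)
    print(n,d["pose"].round(3).tolist(),d["mtx"].round(1).tolist(),d["dist"])
E
```

```text
pics
0.0 [ 0.18332528 -0.5967847   0.24733043] [ 9.88934762e-01  1.48346976e-01  4.72972855e-05 -1.09957974e-03]
scene [[-0.232, 0.816, -0.529, 1.34], [0.973, 0.2, -0.118, 0.228], [0.01, -0.542, -0.84, 1.383], [0.0, 0.0, 0.0, 1.0]] [[420.4, 0.0, 263.5], [0.0, 420.4, 211.0], [0.0, 0.0, 1.0]] [-0.07313986  0.          0.          0.          0.        ]
top [[0.009, -0.994, 0.108, 0.366], [-1.0, -0.008, 0.007, 0.033], [-0.006, -0.108, -0.994, 1.579], [0.0, 0.0, 0.0, 1.0]] [[516.5, 0.0, 282.2], [0.0, 516.5, 204.4], [0.0, 0.0, 1.0]] [-0.05244388  0.          0.          0.          0.        ]
```

View pics/top0.png

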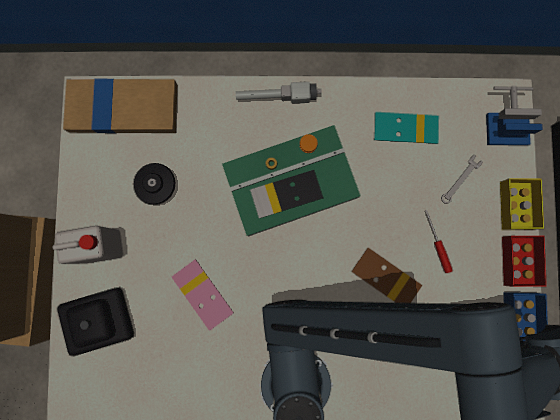

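View pics/scene0.png

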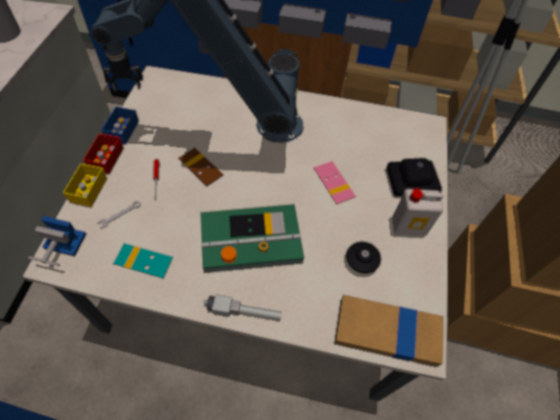

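The top view shows the green ledge at about (290,180). The fence runs from (232,187) to (342,152). The knife's bright end is near (255,203) and its black end near (322,183), with the spool at (309,143) and the bush at (271,162). The scene view agrees.

```bash
cat > h.py <<'E'
import cv2, numpy as np
from station import sense, vision
def ray(d,px,z):
    px=np.asarray(px,np.float64).reshape(-1,1,2)
    u=cv2.undistortPoints(px,d["mtx"],d["dist"]).reshape(-1,2)
    R,t=d["pose"][:3,:3],d["pose"][:3,3]
    v=np.c_[u,np.ones(len(u))]@R.T
    return t+v*((z-t[2])/v[:,2])[:,None]
def proj(d,P):
    R,t=d["pose"][:3,:3],d["pose"][:3,3]
    c=(np.atleast_2d(P)-t)@R
    return cv2.projectPoints(c,np.zeros(3),np.zeros(3),d["mtx"],d["dist"])[0].reshape(-1,2)
def green(d):
    h=cv2.cvtColor(d["image"],cv2.COLOR_BGR2HSV)
    m=cv2.inRange(h,(60,90,40),(82,255,255))
    n,l,st,_=cv2.connectedComponentsWithStats(cv2.morphologyEx(m,cv2.MORPH_CLOSE,np.ones((9,9))))
    k=1+np.argmax(st[1:,4]); return m&((l==k)*255).astype(np.uint8),h
def rect(P):
    (c,s,a)=cv2.minAreaRect(P[:,:2].astype(np.float32)*1000); return np.array(c)/1000,s,a
E
cat > m.py <<'E'
from h import *
import sys
for n in sys.argv[1:]:
    d=dict(np.load(n+"0.npz"))
    g,h=green(d)
    ys,xs=np.nonzero(g)
    hull=cv2.convexHull(np.c_[xs,ys].astype(np.int32))
    P=ray(d,hull.reshape(-1,2),.05); c,s,a=rect(P)
    print(n,"ledge",c.round(4),np.round(s,1),round(a,2))
    # ledge frame
    b=cv2.boxPoints(((c*1000).tolist(),s,a))/1000
    e=[b[1]-b[0],b[2]-b[1]]; e=e[0] if np.linalg.norm(e[0])>np.linalg.norm(e[1]) else e[1]
    Y=e/np.linalg.norm(e); Y*=np.sign(Y[1]); X=np.array([Y[1],-Y[0]])
    O=c+X*.025   # rect spans x -140..90 about its centre at -25
    print("yaw",np.degrees(np.arctan2(-Y[0],Y[1])),"O",O)
    inh=np.zeros(g.shape,np.uint8); cv2.fillConvexPoly(inh,hull,255)
    ng=cv2.bitwise_and(inh,cv2.bitwise_not(g))
    ys,xs=np.nonzero(ng); W=ray(d,np.c_[xs,ys],.056)
    L=np.c_[(W[:,:2]-O)@X,(W[:,:2]-O)@Y]
    f=ray(d,np.c_[xs,ys],.062); F=np.c_[(f[:,:2]-O)@X,(f[:,:2]-O)@Y]
    ok=(abs(F[:,0]-.006)<.012)
    hy,e_=np.histogram(F[ok,0]*1000,bins=12); print("fence x hist",hy,e_.round(1))
    m2=np.zeros_like(ng); k=(L[:,0]<-.004)&(L[:,0]>-.135)&(abs(L[:,1])<.175); m2[ys[k],xs[k]]=255
    m2=cv2.morphologyEx(m2,cv2.MORPH_OPEN,np.ones((3,3)))
    cs=max(cv2.findContours(m2,0,2)[0],key=cv2.contourArea)
    kp=ray(d,cs.reshape(-1,2),.056); kc,ks,ka=rect(kp)
    print("knife",kc.round(4),np.round(ks,1),round(ka,2),"in ledge",((kc-O)@X).round(4),((kc-O)@Y).round(4))
    v=d["image"].copy(); cv2.drawContours(v,[cs],-1,(0,0,255),1); cv2.polylines(v,[hull],True,(255,0,255),1)
    cv2.circle(v,tuple(np.int32(proj(d,[*O,.062])[0])),2,(255,0,0),-1)
    x0,y0=hull.reshape(-1,2).min(0)-8; x1,y1=hull.reshape(-1,2).max(0)+8
    cv2.imwrite(f"pics/{n}_m.png",cv2.resize(v[y0:y1,x0:x1],None,fx=4,fy=4))
E
python3 m.py top scene
```

```text
top ledge [0.6068 0.0201] [229.6 356. ] 19.84
yaw 19.837189 O [0.630301   0.02859866]
fence x hist [ 1 15 61 61 60 63 60 61 61 59 63 57] [-3.9 -2.4 -0.9  0.7  2.2  3.7  5.3  6.8  8.3  9.9 11.4 12.9 14.5]
knife [0.5634 0.0323] [ 94.3 203. ] 17.35 in ledge -0.0617 0.0262
scene ledge [0.6131 0.0193] [227.8 349.6] 19.84
yaw 19.843693 O [0.63664416 0.02779536]
fence x hist [50 45 48 47 47 49 45 50 47 46 36 11] [-6.  -4.  -2.  -0.   1.9  3.9  5.9  7.9  9.8 11.8 13.8 15.8 17.8]
knife [0.5689 0.0353] [113.7 201.7] 19.63 in ledge -0.0612 0.03
```

View pics/top_m.png

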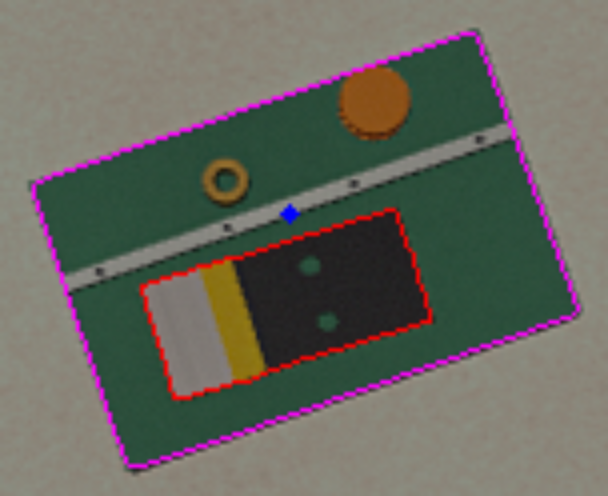

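The top crop shows clean outlines. The knife is about 12 mm off the fence at its bright end and about 20 mm at its rear, with nothing in the lane. I'll move above the -x side of the knife with the fingers shut.

```bash
python3 -m crank '[{"dp":[0.53,1,0],"angular":[0,0,2.8]},{"dp":[0.53,1,0],"angular":[0,0,0]},{"dp":[0.53,1,0],"angular":[0,0,0]},{"dp":[0.53,1,0],"angular":[0,0,0]},{"dp":[0.53,1,0],"angular":[0,0,0]},{"dp":[0.53,1,0],"angular":[0,0,0]},{"dp":[0.53,1,0],"angular":[0,0,0]},{"dp":[0.53,1,0],"angular":[0,0,0]},{"dp":[0.53,1,0],"angular":[0,0,0]},{"dp":[0.53,1,0],"angular":[0,0,0]},{"dp":[0.53,1,0],"angular":[0,0,0]},{"dp":[0.53,1,0],"angular":[0,0,0]},{"dp":[0.53,1,0],"angular":[0,0,0]},{"dp":[0.53,1,0],"angular":[0,0,0]},{"dp":[0.53,1,0],"angular":[0,0,0]},{"dp":[0.53,1,0],"angular":[0,0,0]},{"dp":[0.53,1,0],"angular":[0,0,0]},{"dp":[0.53,1,0],"angular":[0,0,0]},{"dp":[0.53,1,0],"angular":[0,0,0]},{"dp":[0.53,0.9,0],"angular":[0,0,0]}]' 1 40
python3 -c "
from station import sense; s=sense(); print(s)"
```

```text
t: 2.1
tcp_pos: [0.5015, 0.0012, 0.248]
tool_rot: [0.985, 0.173, -0.0, -0.0]
force: [-0.0, -1.2, 0.6]
finger_gap: 0.0
gripper_force: 0.0
{'t': 2.1, 'q': array([-2.20769317e-01,  3.62936226e-01,  1.73681810e+00,  6.66019259e-05,
        1.04271657e+00,  1.00270647e+00]), 'qd': array([ 0.61546185,  0.20654721, -0.36021292, -0.00512707,  0.14476055,
        0.61475113]), 'tau': array([-1.58965498e+00, -3.55453670e+01, -1.45958385e+01,  8.17503431e-02,
       -6.29708724e-03, -3.85344140e-01]), 'tcp_pos': array([0.50153511, 0.00121936, 0.24802539]), 'tool_rot': array([ 9.84961719e-01,  1.72772157e-01, -3.94352149e-04, -1.95295050e-04]), 'force': array([-3.05579107e-04, -1.17372893e+00,  5.52337040e-01]), 'ft_torque': array([-0.02820945,  0.02747818,  0.03158037]), 'gripper_force': 0.0, 'finger_gap': 0.000286398436601949}
```

```bash
python3 -m crank '[{"dp":[0,0,-0.8],"angular":[0,0,0]},{"dp":[0,0,-0.8],"angular":[0,0,0]},{"dp":[0,0,-0.8],"angular":[0,0,0]},{"dp":[0,0,-0.8],"angular":[0,0,0]},{"dp":[0,0,-0.8],"angular":[0,0,0]},{"dp":[0,0,-0.8],"angular":[0,0,0]},{"dp":[0,0,-0.8],"angular":[0,0,0]},{"dp":[0,0,0],"angular":[0,0,0]},{"dp":[0,0,0],"angular":[0,0,0]}]'
cat > look.py <<'E'
import sys; from h import *
n=sys.argv[1]
d=vision.snapshot(n); np.savez("last.npz",**d); t=sense()["tcp_pos"].copy(); t[2]-=.017
u=proj(d,t)[0].astype(int); print(sense()["t"],"tip",t,"px",u)
x,y=max(0,u[0]-75),max(0,u[1]-60)
cv2.imwrite(f"pics/{sys.argv[2]}.png",cv2.resize(d["image"][y:y+110,x:x+150],None,fx=5,fy=5,interpolation=cv2.INTER_CUBIC))
print(x,y)
E
python3 look.py scene a1
```

```text
t: 3.0
tcp_pos: [0.5012, -0.0004, 0.0801]
tool_rot: [0.985, 0.172, -0.001, -0.0]
force: [0.1, 0.2, 0.3]
finger_gap: 0.001
gripper_force: 0.0
3.05 tip [ 0.50180547 -0.00052835  0.06382288] px [252 207]
177 147
```

View pics/a1.png

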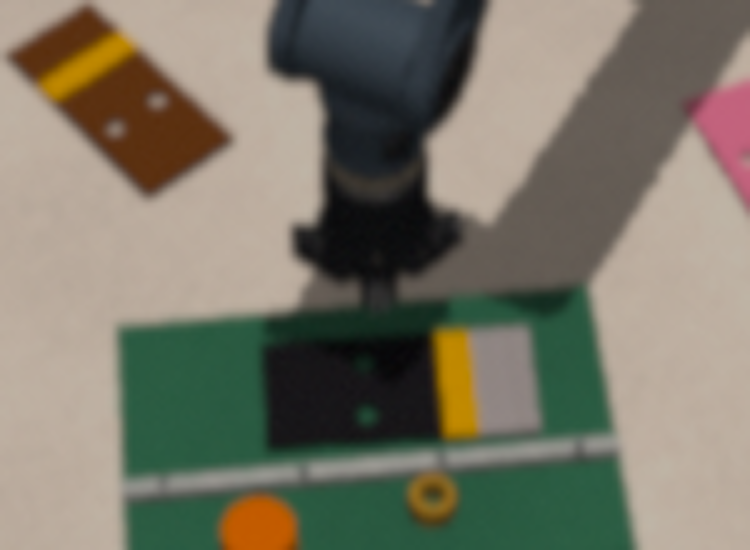

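The fingers at crop (378,308) stand clear of the knife's near side, a little to the rear of its middle. The fence lies beyond at (370,465). Next I'll lower to just above the ledge and push towards the fence.

```bash
python3 -m crank '[{"dp":[0,0,-0.2],"angular":[0,0,0]},{"dp":[0,0,-0.19],"angular":[0,0,0]},{"dp":[0,0,0],"angular":[0,0,0]},{"dp":[0,0,0],"angular":[0,0,0]}]'
python3 -m crank '[{"dp":[0.094,0.034,0],"angular":[0,0,0]},{"dp":[0.094,0.034,0],"angular":[0,0,0]},{"dp":[0.094,0.034,0],"angular":[0,0,0]},{"dp":[0.094,0.034,0],"angular":[0,0,0]},{"dp":[0.094,0.034,0],"angular":[0,0,0]}]'
python3 -m crank '[{"dp":[0.094,0.034,0],"angular":[0,0,0]},{"dp":[0.094,0.034,0],"angular":[0,0,0]},{"dp":[0.094,0.034,0],"angular":[0,0,0]},{"dp":[0,0,0],"angular":[0,0,0]}]'
```

```text
t: 3.45
tcp_pos: [0.5014, -0.0004, 0.0687]
tool_rot: [0.985, 0.172, 0.0, 0.0]
force: [-0.5, 0.1, 0.3]
finger_gap: 0.004
gripper_force: 0.0
t: 3.95
tcp_pos: [0.5152, 0.0047, 0.0686]
tool_rot: [0.985, 0.173, -0.001, -0.0]
force: [-4.5, -4.8, 1.5]
finger_gap: 0.002
gripper_force: 2.7
t: 4.35
tcp_pos: [0.5203, 0.0078, 0.0684]
tool_rot: [0.985, 0.173, -0.004, -0.001]
force: [-5.1, -4.8, 5.4]
finger_gap: 0.002
gripper_force: 3.6
```

```bash
python3 -m crank '[{"dp":[0.094,0.034,0],"angular":[0,0,0]},{"dp":[0.094,0.034,0],"angular":[0,0,0]},{"dp":[0.094,0.034,0],"angular":[0,0,0]},{"dp":[0,0,0],"angular":[0,0,0]}]'
python3 -m crank '[{"dp":[0.094,0.034,0],"angular":[0,0,0]},{"dp":[0,0,0],"angular":[0,0,0]}]'
cat > k.py <<'E'
# knife pose in the fixed ledge frame, from the top view (parts hidden by the arm drop out)
from h import *
import sys
d=vision.snapshot("top"); np.savez("last.npz",**d)
Y=np.array([-.3393,.9407]);X=np.array([.9407,.3393]);O=np.array([.6303,.0286])
t=sense()["tcp_pos"][:2]; print("t",sense()["t"],"tcp in ledge",((t-O)@X).round(4),((t-O)@Y).round(4))
v=d["image"][120:250,205:375]; cv2.imwrite(f"pics/{sys.argv[1]}.png",cv2.resize(v,None,fx=4,fy=4,interpolation=cv2.INTER_CUBIC))
E
python3 k.py b1
```

```text
t: 4.75
tcp_pos: [0.5284, 0.011, 0.0683]
tool_rot: [0.985, 0.173, -0.005, -0.001]
force: [-6.5, -2.7, 5.8]
finger_gap: 0.002
gripper_force: 3.6
t: 4.95
tcp_pos: [0.5291, 0.0114, 0.0683]
tool_rot: [0.985, 0.174, -0.007, -0.001]
force: [-10.1, -6.4, 9.1]
finger_gap: 0.002
gripper_force: 6.2
t 5.0 tcp in ledge -0.1011 0.0181
```

View pics/b1.png

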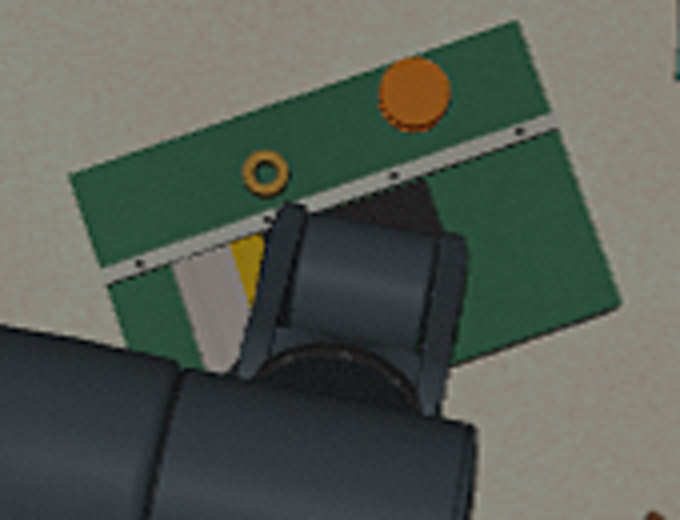

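The knife's bright end at (175,265) is at the fence. The rear corner at (428,182) is about there too, within a few mm. I'll press a little more to square it up.

```bash
python3 -m crank '[{"dp":[0.063,0.023,0],"angular":[0,0,0]},{"dp":[0.063,0.023,0],"angular":[0,0,0]},{"dp":[0,0,0],"angular":[0,0,0]}]'
python3 -m crank '[{"dp":[0.063,0.023,0],"angular":[0,0,0]},{"dp":[0,0,0],"angular":[0,0,0]},{"dp":[0,0,0],"angular":[0,0,0]}]'
```

```text
t: 5.3
tcp_pos: [0.5305, 0.0117, 0.0683]
tool_rot: [0.985, 0.174, -0.01, -0.001]
force: [-14.7, -12.8, 11.8]
finger_gap: -0.003
gripper_force: 9.2
t: 5.6
tcp_pos: [0.5309, 0.0118, 0.0682]
tool_rot: [0.985, 0.174, -0.011, -0.001]
force: [-17.7, -14.3, 14.2]
finger_gap: -0.005
gripper_force: 11.0
```

```bash
python3 -m crank '[{"dp":[-0.3,-0.11,0],"angular":[0,0,0]},{"dp":[-0.4,-0.14,0],"angular":[0,0,0]},{"dp":[-0.4,-0.14,0.2],"angular":[0,0,0]},{"dp":[0,0,1],"angular":[0,0,0]},{"dp":[0,0,1],"angular":[0,0,0]},{"dp":[0,-0.9,0.5],"angular":[0,0,0]},{"dp":[0,-0.9,0],"angular":[0,0,0]},{"dp":[0.2,-0.9,0],"angular":[0,0,0]},{"dp":[0.8,-0.7,0],"angular":[0,0,0]},{"dp":[0.9,0,0],"angular":[0,0,0]},{"dp":[0.9,0,0],"angular":[0,0,0]},{"dp":[0,0,0],"angular":[0,0,0]},{"dp":[0,0,0],"angular":[0,0,0]}]'
python3 k.py b2
```

```text
t: 6.9
tcp_pos: [0.5916, -0.0996, 0.1495]
tool_rot: [0.985, 0.173, -0.0, -0.0]
force: [0.3, 0.5, -0.4]
finger_gap: -0.003
gripper_force: 0.0
t 6.95 tcp in ledge -0.0806 -0.107
```

View pics/b2.png

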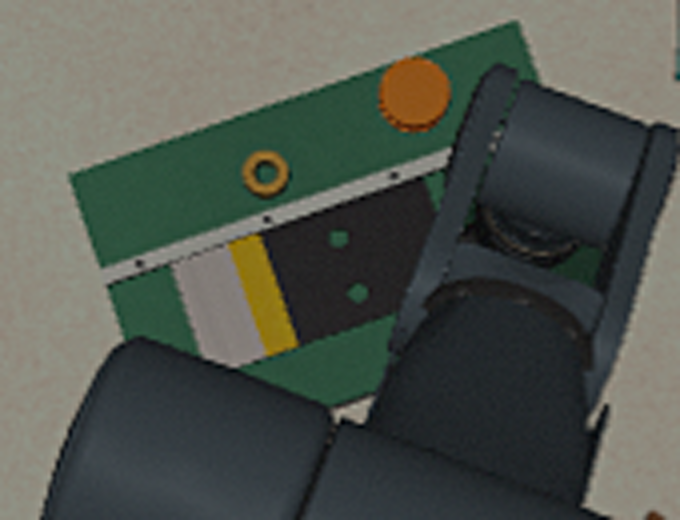

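The knife lies flush along the fence from (173,266) to (424,182). The spool and bush haven't moved.

Run:
```python
from h import *
d=dict(np.load("last.npz"))
Y=np.array([-.3393,.9407]);X=np.array([.9407,.3393]);O=np.array([.6303,.0286])
for c,z,n in [((173,266),.056,"tipcorner"),((424,182),.056,"rearcorner"),((70,177),.05,"ledge far L"),((106,285),.05,"ledge L at fence"),((297,350),.056,"yellow/black low")]:
    p=ray(d,np.array(c)/4-.375+[205,120],z)[0,:2]-O; print(n,(p@X).round(4),(p@Y).round(4))
g,h=green(d)
f=cv2.inRange(h,(0,0,110),(180,45,255));
```

```text
tipcorner -0.0023 0.1266
rearcorner -0.0045 -0.071
ledge far L 0.0884 0.178
ledge L at fence 0.0017 0.1787
yellow/black low -0.0923 0.0602
```

```bash
python3 -m crank '[{"dp":[0.5,0.18,0],"angular":[0,0,0]},{"dp":[0.48,0.17,0],"angular":[0,0,0]},{"dp":[0,0,-0.8],"angular":[0,0,0]},{"dp":[0,0,-0.8],"angular":[0,0,0]},{"dp":[0,0,-0.7],"angular":[0,0,0]},{"dp":[0,0,0],"angular":[0,0,0]},{"dp":[0,0,0],"angular":[0,0,0]}]'
python3 look.py scene c1
```

```text
t: 7.65
tcp_pos: [0.6204, -0.0891, 0.0807]
tool_rot: [0.985, 0.172, -0.001, -0.0]
force: [0.4, -0.3, 0.5]
finger_gap: -0.003
gripper_force: 0.0
7.7 tip [ 0.62123633 -0.08936519  0.06449147] px [220 228]
145 168
```

View pics/c1.png

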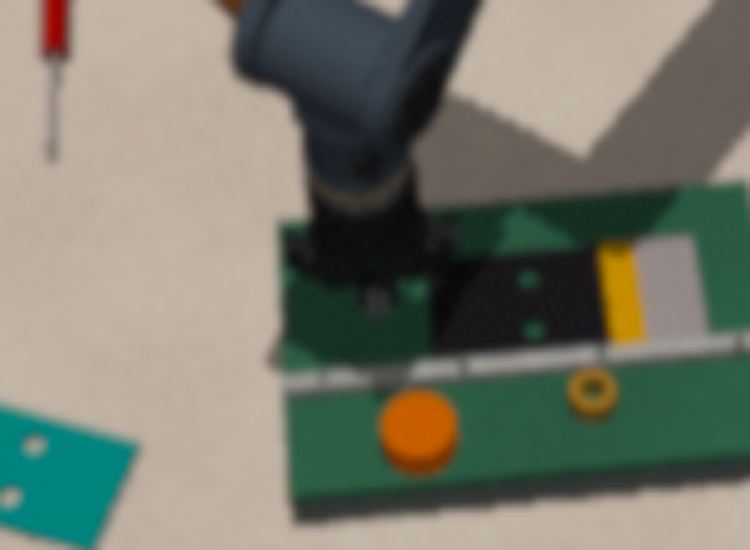

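The fingers at (378,300) stand about 20 mm behind the knife's rear end at (433,300), in line with its middle. Next I'll lower and start the push along the fence.

```bash
python3 -m crank '[{"dp":[0,0,-0.2],"angular":[0,0,0]},{"dp":[0,0,-0.2],"angular":[0,0,0]},{"dp":[-0.05,0.15,0],"angular":[0,0,0]},{"dp":[-0.05,0.15,0],"angular":[0,0,0]},{"dp":[-0.05,0.15,0],"angular":[0,0,0]},{"dp":[0,0,0],"angular":[0,0,0]}]'
python3 -m crank '[{"dp":[-0.032,0.095,0],"angular":[0,0,0]},{"dp":[-0.032,0.095,0],"angular":[0,0,0]},{"dp":[-0.032,0.095,0],"angular":[0,0,0]},{"dp":[-0.032,0.095,0],"angular":[0,0,0]},{"dp":[-0.032,0.095,0],"angular":[0,0,0]},{"dp":[-0.032,0.095,0],"angular":[0,0,0]}]'
python3 -m crank '[{"dp":[-0.032,0.095,0],"angular":[0,0,0]},{"dp":[-0.032,0.095,0],"angular":[0,0,0]},{"dp":[-0.032,0.095,0],"angular":[0,0,0]},{"dp":[-0.032,0.095,0],"angular":[0,0,0]},{"dp":[-0.032,0.095,0],"angular":[0,0,0]},{"dp":[-0.032,0.095,0],"angular":[0,0,0]},{"dp":[-0.032,0.095,0],"angular":[0,0,0]},{"dp":[-0.032,0.095,0],"angular":[0,0,0]},{"dp":[0,0,0],"angular":[0,0,0]}]'
python3 k.py d1
```

```text
t: 8.3
tcp_pos: [0.6164, -0.0749, 0.0687]
tool_rot: [0.985, 0.173, -0.0, -0.0]
force: [0.4, 0.5, -0.6]
finger_gap: 0.001
gripper_force: 0.0
t: 8.9
tcp_pos: [0.6115, -0.0596, 0.0686]
tool_rot: [0.985, 0.173, 0.0, 0.001]
force: [0.2, -5.3, -1.6]
finger_gap: -0.003
gripper_force: 2.3
t: 9.8
tcp_pos: [0.6029, -0.0356, 0.0686]
tool_rot: [0.985, 0.173, -0.0, -0.0]
force: [-0.3, -4.4, -0.0]
finger_gap: 0.001
gripper_force: 1.8
t 9.85 tcp in ledge -0.0476 -0.0511
```

View pics/d1.png

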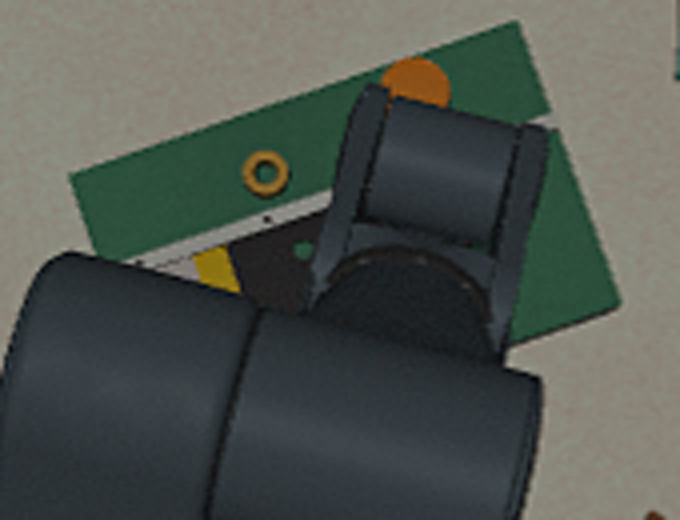

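The knife has slid about 27 mm along the fence (the yellow/black border is now at (230,247)) and is still flush. The force is a steady 5 N, so I'll carry on for about 60 mm.

```bash
python3 -m crank '[{"dp":[-0.043,0.126,0],"angular":[0,0,0]},{"dp":[-0.043,0.126,0],"angular":[0,0,0]},{"dp":[-0.043,0.126,0],"angular":[0,0,0]},{"dp":[-0.043,0.126,0],"angular":[0,0,0]},{"dp":[-0.043,0.126,0],"angular":[0,0,0]},{"dp":[-0.043,0.126,0],"angular":[0,0,0]},{"dp":[-0.043,0.126,0],"angular":[0,0,0]},{"dp":[-0.043,0.126,0],"angular":[0,0,0]},{"dp":[-0.043,0.126,0],"angular":[0,0,0]},{"dp":[-0.043,0.126,0],"angular":[0,0,0]},{"dp":[-0.043,0.126,0],"angular":[0,0,0]},{"dp":[-0.043,0.126,0],"angular":[0,0,0]},{"dp":[-0.043,0.126,0],"angular":[0,0,0]},{"dp":[-0.043,0.126,0],"angular":[0,0,0]},{"dp":[-0.043,0.126,0],"angular":[0,0,0]},{"dp":[0,0,0],"angular":[0,0,0]}]'
python3 look.py scene e1; python3 k.py e2
```

```text
t: 11.45
tcp_pos: [0.5828, 0.0204, 0.0686]
tool_rot: [0.985, 0.173, -0.001, 0.0]
force: [-2.1, -6.3, 0.3]
finger_gap: -0.001
gripper_force: 2.8
11.5 tip [0.58279259 0.02038851 0.05155892] px [252 227]
177 167
t 11.55 tcp in ledge -0.0475 0.0084
```

View pics/e1.png

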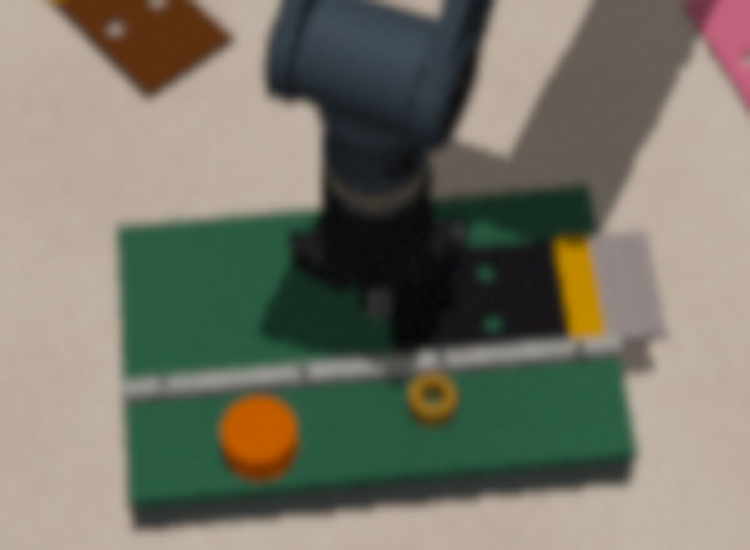

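The bright end now hangs mostly past the ledge end. The yellow/bright border at (598,285) is just inside the ledge edge, near x≈605. It needs about 20 mm more.

```bash
python3 -m crank '[{"dp":[-0.043,0.126,0],"angular":[0,0,0]},{"dp":[-0.043,0.126,0],"angular":[0,0,0]},{"dp":[-0.043,0.126,0],"angular":[0,0,0]},{"dp":[-0.043,0.126,0],"angular":[0,0,0]},{"dp":[-0.043,0.126,0],"angular":[0,0,0]},{"dp":[0,0,0],"angular":[0,0,0]},{"dp":[0,0,0],"angular":[0,0,0]},{"dp":[0,0,0],"angular":[0,0,0]}]'
python3 -m crank '[{"dp":[0.15,-0.4,0],"angular":[0,0,0]},{"dp":[0.15,-0.4,0],"angular":[0,0,0]},{"dp":[0.1,-0.3,0],"angular":[0,0,0]},{"dp":[0,0,0.8],"angular":[0,0,0]},{"dp":[0,0,1],"angular":[0,0,0]},{"dp":[0,-0.9,1],"angular":[0,0,0]},{"dp":[0,-1,0],"angular":[0,0,0]},{"dp":[0,-1,0],"angular":[0,0,0]},{"dp":[-0.5,-1,0],"angular":[0,0,0]},{"dp":[-0.5,-1,0],"angular":[0,0,0]},{"dp":[-0.5,-1,0],"angular":[0,0,0]},{"dp":[-0.5,-1,0],"angular":[0,0,0]},{"dp":[-0.5,-1,0],"angular":[0,0,0]},{"dp":[0,-1,0],"angular":[0,0,0]},{"dp":[0,-1,0],"angular":[0,0,0]},{"dp":[0,0,0],"angular":[0,0,0]}]'
python3 k.py f1
```

```text
t: 12.35
tcp_pos: [0.5761, 0.0391, 0.0686]
tool_rot: [0.985, 0.173, -0.002, 0.0]
force: [-2.8, -6.8, 0.8]
finger_gap: -0.002
gripper_force: 2.9
t: 13.95
tcp_pos: [0.5153, -0.2955, 0.1531]
tool_rot: [0.985, 0.17, 0.001, 0.002]
force: [-0.3, 0.2, 0.1]
finger_gap: 0.002
gripper_force: 0.0
t 14.0 tcp in ledge -0.2179 -0.2633
```

View pics/f1.png

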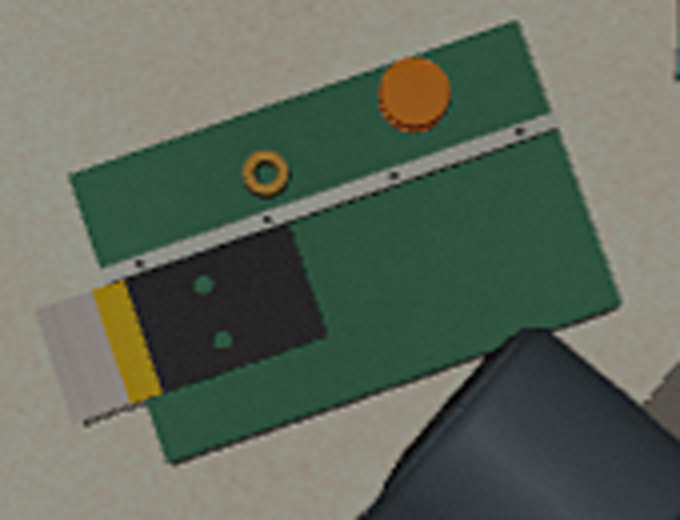

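The knife lies flush on the fence. The yellow band runs from (94–125, 285) down to (130–160, 395), and the ledge edge passes under its middle, from (108,283) to (148,400). I'll check it numerically.

Run:
```python
from h import *
d=dict(np.load("last.npz"))
Y=np.array([-.3393,.9407]);X=np.array([.9407,.3393]);O=np.array([.6303,.0286])
for c,z,n in [((38,311),.056,"tip far"),((81,421),.056,"tip near"),((290,227),.056,"rear far"),((327,338),.056,"rear near"),((70,177),.05,"ledge end far"),((172,463),.05,"ledge end near"),((555,133),.05,"ledge rear at fence")]:
    p=ray(d,np.array(c)/4-.375+[205,120],z)[0,:2]-O; print(n,(p@X).round(4),(p@Y).round(4))
s=sense();print(s["t"],abs(s["qd"]).max())
```

```text
tip far -0.0009 0.2324
tip near -0.0891 0.2283
rear far -0.0035 0.0347
rear near -0.0912 0.0363
ledge end far 0.0884 0.178
ledge end near -0.1403 0.1752
ledge rear at fence -0.001 -0.1773
14.0 0.04764232480285553
```

```bash
python3 -c "
from station import order; print(order.sign_off())"
```

```text
the job is handed in; nothing more can be done
None
```

I pushed the knife flat against the fence, slid it along, and handed the job in at about 14 s. By my last top-view measurement the bright end is about 54 mm past the ledge end, the ledge's edge is under the yellow band and the knife is flush with the fence; the sign-off returned no verdict.

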